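# Sort primed relief blocks into the drying trays by shape

### The arm

A 6-joint arm with a two-finger parallel gripper is mounted at the origin on the work surface. World frame = base frame: x ahead of the robot, y to its left, z up, the work surface at z = 0. Lengths are in m, angles in rad, forces in N, time in s.
With the tool pointing down it reaches from about 0.375 to 0.9 m from the base axis. Payload 3.1 kg.
Tool frame: the origin (TCP) lies midway between the tips of the shut fingers; the grasp point (between the pads) lies 19 mm behind it; z points along the fingers, y is the line along which they close (so a half turn about z gives the same grasp; the last joint's range is limited). The gripper opens to 85 mm and grips with 20 to 120 N. Pads are 22 mm wide; open, the fingers measure 114 mm over their backs; the gripper's body (76 mm by 85 mm) begins 54 mm behind the grasp point. The pads swing forward as they close: fully open they stand 13 mm farther back than shut.
Start: joints at [-1.405, 0.527, 1.433, -0, 1.181, -0.178], TCP at [0.211, -0.588, 0.231] pointing down, gripper open.
Joint ranges: [-3.08, 3.08], [-0.75, 2.2], [0.22, 2.44], [-1.43, 4.57], [0, 2.65], [-2.85, 2.85]. Speed limits (rad/s): [2.79, 2.79, 3.14, 3.14, 3.14, 3.14].

### API

Orientations are given as a unit quaternion [x, y, z, w].
In Python, from station import manip gives the robot as it stands. The module is installed in compiled form; this text tells all that it offers.
- The arm moves only by the tool apply_moves, never from a script. Its arguments are lists of equal length, an entry for each row: "claw": the gripper's target within -1 to 1 (fully open at 1, half-way at 0, shut at -1); "travel": the shift along the tool's x, y, z scaled (see below), a list of three; "turn": the turn, a rotation vector about the tool's x, y, z scaled (see below), a list of three. In form: {"claw": [claw, ...], "travel": [[dx, dy, dz], ...], "turn": [[rx, ry, rz], ...]}. A call has 1 to 5 rows; each row is the pose to reach, as a shift and turn from the pose commanded when the call began, along the tool's axes at that moment, turning the shorter way round; what a row does not reach only later rows make up. The controller multiplies each number of a shift by 800 mm and each number of a turn by 180 degrees. A row lasts 1/12 s, in which the tool goes at most 41.7 mm and 7.16 degrees, less where a joint would pass 70% of its speed; a pose out of reach is approached as far as the arm can. A call with a number of a shift or a turn outside -1 to 1 is refused whole. A call with a gripper value outside its range is refused whole. The fingers move at their own pace and stop on an object; "newtons" is the grip in N (left out, the last holds). Time passes only in rows, so rows that repeat a pose let the fingers close. It gives the time, the measured TCP pose, the force, the opening and the grip force at its end, in the units of the state.
- manip.sense(): the state, without advancing time (a new reading comes with each control period).
- manip.snapshot(name): name is "scene" or "top" or "wrist"; returns a dict with "pixels" (400x640x3 uint8, red, green, blue), "depth" (400x640 float32, m along the optical axis (not along the pixel's ray), 0 where there is no reading), "intrinsics" (3x3 intrinsics, pixels), "R" (3x3) and "t" (3): a world point X has camera coordinates R X + t. Camera axes: x right, y down, z forward; pixel columns grow to the right and rows downward; lengths in m; the calibration is good to about 2 mm. A picture is of the moment at which its call begins.
- manip.sign_off(): hands the job in; it is judged then, once.
The state is a dict: "t": time; "q": joint angles; "qd": joint speeds; "tau": joint torques, N m; "tcp_pos": TCP position; "tool_rot": TCP orientation; "force": force on the tool from outside, world axes, zero at the start; "ft_torque": the same for the moment, N m; "finger_gap": opening from 0.0 (shut) to 1.0 (fully open); "gripper_force": force on a finger pad.
Only numpy, scipy, OpenCV 4.12 (cv2) and the standard library are available. Lean on these libraries where they do the work, as an engineer would, in place of code of your own. Each camera call takes 0.05 s, during which the arm holds its last target. There are 200 camera calls.

### The job

Sort the five primed wooden pieces into the three trays by shape, as the small sample fixed behind each tray shows: both square blocks in one, both wedge blocks in another, the batten lengthwise in the third. Set each piece down flat on its tray's floor, right way up as it stood and square to the tray's sides, with two pieces in one tray not touching each other, and leave the paint jar and the water cup standing where they are.

Things in the scene. Friction and masses are not known exactly. Their poses are not given: they have to be found in the camera images.
- square_a_center (a point): Loose square block, primed pale grey like all five loose pieces: 46 x 46 mm base, 56 mm high, flat top, upright at the start. This point is its centre, 28 mm above its underside; x and y are square to its sides, z up. About 75 g.
- square_b_center (a point): Second loose square block, the same as the first, primed pale grey like all five loose pieces: 46 x 46 mm base, 56 mm high, flat top, upright at the start. This point is its centre, 28 mm above its underside; x and y are square to its sides, z up. About 75 g.
- wedge_a_center (a point): Loose wedge block, primed pale grey: 46 x 46 mm base, its top slopes in a straight line from 62 mm high at its -x side down to 22 mm at its +x side. Grasp its parallel +y and -y sides, 46 mm apart. Stands on its base. This point is on its middle axis, 26 mm above its underside; z up. About 55 g.
- wedge_b_center (a point): Second loose wedge block, the same as the first, primed pale grey: 46 x 46 mm base, its top slopes in a straight line from 62 mm high at its -x side down to 22 mm at its +x side. Grasp its parallel +y and -y sides, 46 mm apart. Stands on its base. This point is on its middle axis, 26 mm above its underside; z up. About 55 g.
- batten_center (a point): Loose batten, primed pale grey: a straight bar 110 mm long (its x), 28 mm wide (its y), 28 mm high, lying on the table. This point is its centre, 14 mm above its underside; z up. About 55 g.
- tray_square: Fixed shallow wooden tray, empty: inside 125 mm along x (away from the robot) by 160 mm along y (left), floor 4 mm and rim 12 mm above the table, walls 5 mm. Origin: tray centre at table height; turned up to 9 degrees. A white 12 mm high tab beyond its far wall holds, 87 mm along +x, a fixed half-size raw-wood sample: a little square block 31 mm high. For both square blocks.
- tray_wedge: Fixed shallow wooden tray, empty: inside 125 mm along x (away from the robot) by 160 mm along y (left), floor 4 mm and rim 12 mm above the table, walls 5 mm. Origin: tray centre at table height; turned up to 9 degrees. A white 12 mm high tab beyond its far wall holds, 87 mm along +x, a fixed half-size raw-wood sample: a little wedge 36 mm high. For both wedge blocks.
- tray_batten: Fixed shallow wooden tray, empty: inside 125 mm along x (away from the robot) by 160 mm along y (left), floor 4 mm and rim 12 mm above the table, walls 5 mm. Origin: tray centre at table height; turned up to 9 degrees. A white 12 mm high tab beyond its far wall holds, 87 mm along +x, a fixed half-size raw-wood sample: a little bar 62 mm long. For the batten.
- paint_jar: Bystander: closed round jar of dark teal paint with a white cap, 68 mm across, 85 mm high, standing loose at the left of the work. Origin at the centre of its underside. Not to be disturbed.
- water_cup: Bystander: clear plastic cup, 80 mm across the rim, 95 mm high, standing loose at the right of the work. Origin at the centre of its underside. Not to be disturbed.

How it is judged:
At the end, for the whole second after the job is handed in: All five rest on the floor (4 mm) inside the tray of their kind, upright (0.1 rad), square to its sides (0.22 rad; batten lengthwise), pieces sharing a tray not touching, at rest; jar and cup upright (0.2 rad), within 30 mm of their start (x of square_a_center in the frame of tray_square between -0.0625 and 0.0625 m and y of square_a_center in the frame of tray_square between -0.08 and 0.08 m and z of square_a_center in the frame of tray_square between 0.028 and 0.036 m and angle between each of square_a_center, square_b_center, wedge_a_center, wedge_b_center, batten_center's own z axis and vertical below 0.1 rad and (angle between the x axis of square_a_center and the x axis of tray_square, either way round below 0.22 rad or angle between the x axis of square_a_center and the y axis of tray_square, either way round below 0.22 rad) and linear speed of each of square_a, square_b, wedge_a, wedge_b, batten below 0.02 m/s and x of square_b_center in the frame of tray_square between -0.0625 and 0.0625 m and y of square_b_center in the frame of tray_square between -0.08 and 0.08 m and z of square_b_center in the frame of tray_square between 0.028 and 0.036 m and (angle between the x axis of square_b_center and the x axis of tray_square, either way round below 0.22 rad or angle between the x axis of square_b_center and the y axis of tray_square, either way round below 0.22 rad) and x of wedge_a_center in the frame of tray_wedge between -0.0625 and 0.0625 m and y of wedge_a_center in the frame of tray_wedge between -0.08 and 0.08 m and z of wedge_a_center in the frame of tray_wedge between 0.026 and 0.034 m and (angle between the x axis of wedge_a_center and the x axis of tray_wedge, either way round below 0.22 rad or angle between the x axis of wedge_a_center and the y axis of tray_wedge, either way round below 0.22 rad) and x of wedge_b_center in the frame of tray_wedge between -0.0625 and 0.0625 m and y of wedge_b_center in the frame of tray_wedge between -0.08 and 0.08 m and z of wedge_b_center in the frame of tray_wedge between 0.026 and 0.034 m and (angle between the x axis of wedge_b_center and the x axis of tray_wedge, either way round below 0.22 rad or angle between the x axis of wedge_b_center and the y axis of tray_wedge, either way round below 0.22 rad) and x of batten_center in the frame of tray_batten between -0.0625 and 0.0625 m and y of batten_center in the frame of tray_batten between -0.08 and 0.08 m and z of batten_center in the frame of tray_batten between 0.014 and 0.022 m and angle between the x axis of batten_center and the y axis of tray_batten, either way round below 0.22 rad and contact force between square_a and square_b below 0.01 N and contact force between wedge_a and wedge_b below 0.01 N and angle between each of paint_jar, water_cup's own z axis and vertical below 0.2 rad and distance of each of paint_jar, water_cup from where it was at the start of the episode below 0.03 m).
It fails at once if the paint jar is knocked over or pushed away (distance of paint_jar from where it was at the start of the episode above 0.03 m or angle between paint_jar's own z axis and vertical above 0.3 rad).
It fails at once if the water cup is knocked over or pushed away (distance of water_cup from where it was at the start of the episode above 0.03 m or angle between water_cup's own z axis and vertical above 0.3 rad).
It also fails if it takes over 120 s, if anything falls off the work surface, if the arm or the gripper's body presses on something with over 40 N, if the wrist force passes 120 N, or if a joint passes its speed limit or range.

## Working session

There is one attempt and no reset: what is moved stays moved. The work goes in short steps, Python scripts to look and compute and a tool call to move; the robot and the scene stay as the last step left them, time stands still between calls to the robot, and variables do not carry over. Pictures are saved under pics/ and viewed, at most 14 in all, crops included, and the job is handed in when it is done.

Besides the shell and the picture viewer there is one more tool, called after "Request:" as name(argument=value, ...) on one line, values as JSON. apply_moves: Moves the arm, as the interface text tells. Shifts and turns lie within -1 to 1; 1 stands for 800 mm of shift or 180 degrees of turn. Its arguments: {"type":"object","properties":{"claw":{"type":"array","items":{"type":"number"}},"travel":{"type":"array","items":{"type":"array","items":{"type":"number"}}},"turn":{"type":"array","items":{"type":"array","items":{"type":"number"}}},"newtons":{"type":"number"}},"required":["claw","travel","turn"]}

```bash
mkdir -p pics; python3 - <<'E'
from station import manip
import cv2,numpy as np
for n in("top","scene"):
    s=manip.snapshot(n); cv2.imwrite(f"pics/{n}0.png",s["pixels"][...,::-1]); np.savez(f"{n}0.npz",**s)
    print(n,s["intrinsics"].tolist(),np.round(s["R"],3).tolist(),s["t"], -s["R"].T@s["t"])
st=manip.sense();print(st)
E
```

```text
top [[493.54236661313666, 0.0, 313.9671697874612], [0.0, 493.54236661313666, 205.95165529298123], [0.0, 0.0, 1.0]] [[-0.023, -1.0, -0.005], [-0.996, 0.023, -0.081], [0.081, 0.003, -0.997]] [0.01111677 0.53173561 1.85750454] [ 0.37989427 -0.00618949  1.89442115]
scene [[435.8478211570146, 0.0, 315.90992784575667], [0.0, 435.8478211570146, 200.83147039873964], [0.0, 0.0, 1.0]] [[-0.388, 0.921, 0.011], [0.732, 0.316, -0.604], [-0.56, -0.226, -0.797]] [ 0.19630824 -0.33601543  1.65524722] [1.24876708 0.29969945 1.11447192]
{'t': 0.1, 'q': array([-1.40551290e+00,  5.28342655e-01,  1.43376016e+00,  4.72839400e-05,
        1.18141132e+00, -1.78511155e-01]), 'qd': array([-3.87220310e-04, -3.13867924e-03, -1.01470784e-03,  2.25028065e-03,
        5.72980219e-05, -1.07648741e-03]), 'tau': array([-4.99385224e-04, -4.43303776e+01, -1.78586411e+01, -1.89493467e-04,
        3.88101500e-03,  5.51129276e-06]), 'tcp_pos': array([ 0.21059126, -0.58777835,  0.2304547 ]), 'tool_rot': array([ 9.85263089e-01,  1.71043043e-01,  2.82172312e-05, -9.60572681e-04]), 'force': array([ 0.07809968,  0.19530901, -0.16653928]), 'ft_torque': array([ 0.04788751,  0.0435063 , -0.02082432]), 'gripper_force': 0.0, 'finger_gap': 1.0022066678661092}
```

View pics/top0.png

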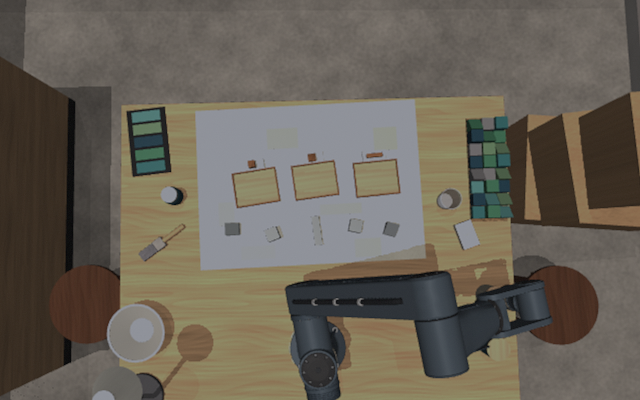

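View pics/scene0.png

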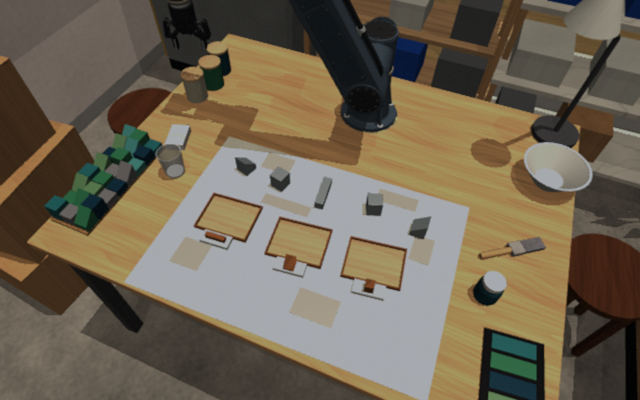

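Top view: trays at (256,187), (315,180) and (376,178), with pieces along row ~230. The right tray's sample is a bar. The jar is at (172,195) and the cup at (447,200). I'll enlarge both views.

```bash
cat > h.py <<'E'
import numpy as np,cv2
def load(n): return dict(np.load(n))
def cloud(s):
    v,u=np.mgrid[0:400,0:640]; d=s["depth"]; K=s["intrinsics"]
    p=np.stack([(u-K[0,2])/K[0,0]*d,(v-K[1,2])/K[1,1]*d,d],-1)
    return (p-s["t"])@s["R"]
E
python3 - <<'E'
from h import *
a=load("top0.npz");b=load("scene0.npz")
A=cv2.resize(a["pixels"][145:250,215:415],None,fx=4,fy=4,interpolation=cv2.INTER_CUBIC)
B=cv2.resize(b["pixels"][140:305,185:445],None,fx=3,fy=3,interpolation=cv2.INTER_CUBIC)
cv2.imwrite("pics/topc.png",np.clip(A[...,::-1]*1.3,0,255)); cv2.imwrite("pics/scenec.png",np.clip(B[...,::-1]*1.3,0,255))
for n,s in(("top",a),("scene",b)):
    P=cloud(s); m=(P[...,0]>.3)&(P[...,0]<.8)&(abs(P[...,1])<.42)&(s["depth"]>0)
    print(n,"table z",np.median(P[m][:,2]))
    mm=(m&(P[...,2]>.017)&(P[...,2]<.12)).astype(np.uint8)
    k,l,st,c=cv2.connectedComponentsWithStats(mm)
    for i in range(1,k):
        if st[i,4]<15: continue
        Q=P[l==i]; r=cv2.minAreaRect((Q[:,:2]*1000).astype(np.float32))
        print(st[i,4],np.round(c[i]),"z95 %.3f zmin"%np.percentile(Q[:,2],95),"rect c",np.round(r[0]),np.round(r[1]),round(r[2],1),)
E
```

```text
top table z 0.0026358370532945526
85 [374. 154.] z95 0.036 zmin rect c [ 726. -238.] [33. 68.] 11.7
66 [311. 157.] z95 0.053 zmin rect c [719.   6.] [35. 30.] 0.9
76 [250. 164.] z95 0.050 zmin rect c [697. 249.] [39. 52.] 3.7
213 [316. 230.] z95 0.037 zmin rect c [440.  -6.] [108.  27.] 6.7
168 [355. 225.] z95 0.065 zmin rect c [ 455. -152.] [47. 47.] 77.3
169 [390. 228.] z95 0.062 zmin rect c [ 439. -286.] [48. 45.] 73.1
182 [231. 228.] z95 0.065 zmin rect c [454. 312.] [46. 48.] 0.9
168 [272. 233.] z95 0.065 zmin rect c [431. 160.] [46. 46.] 20.7
scene table z 0.002568626391772678
212 [244. 163.] z95 0.062 zmin rect c [ 435. -285.] [50. 53.] 71.5
311 [279. 177.] z95 0.060 zmin rect c [ 452. -151.] [49. 50.] 78.8
271 [322. 191.] z95 0.034 zmin rect c [437.  -6.] [113.  29.] 7.2
316 [374. 202.] z95 0.060 zmin rect c [428. 161.] [50. 47.] 20.0
283 [420. 225.] z95 0.061 zmin rect c [452. 312.] [50. 46.] 1.7
133 [214. 236.] z95 0.031 zmin rect c [ 723. -237.] [67. 25.] 87.9
167 [289. 262.] z95 0.048 zmin rect c [719.   8.] [31. 34.] 6.6
128 [369. 285.] z95 0.047 zmin rect c [697. 236.] [27. 25.] 8.0[ WARN:0@0.033] global loadsave.cpp:1063 imwrite_ Unsupported depth image for selected encoder is fallbacked to CV_8U.
```

View pics/topc.png

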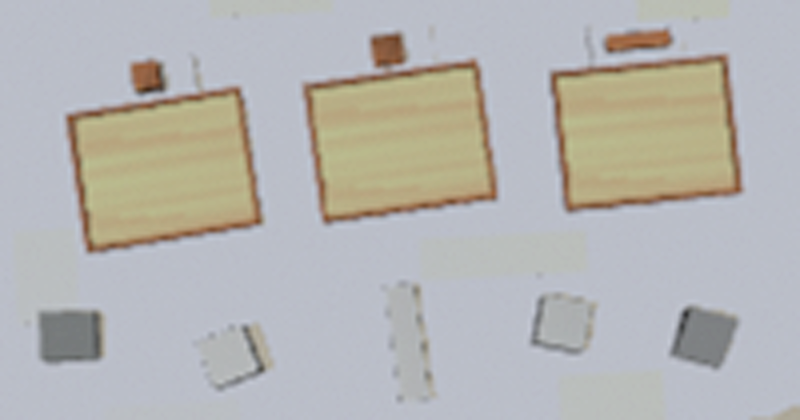

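View pics/scenec.png

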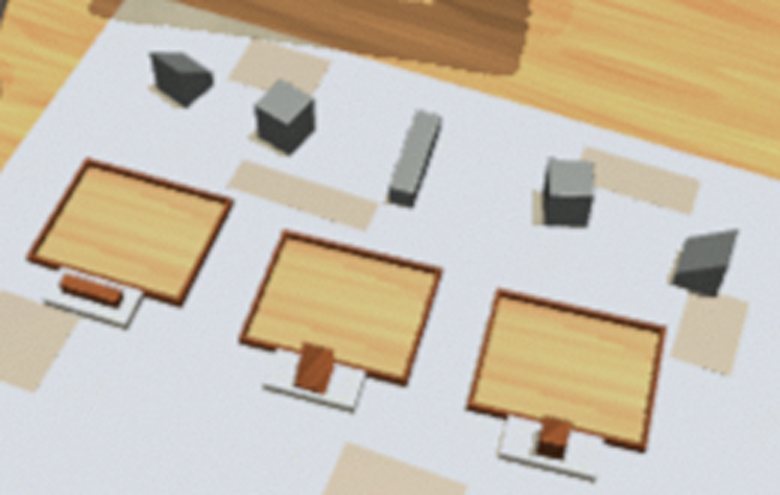

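The middle and left samples look alike at this scale, so I'll fit slopes to their points, find the tray poses and start moving.

```bash
python3 - <<'E'
from h import *
a=load("top0.npz");b=load("scene0.npz")
for n,s in(("top",a),("scene",b)):
    P=cloud(s)
    for nm,(x,y),r in(("wL",(.453,.312),.018),("wR",(.437,-.286),.018),("sampL",(.697,.238),.012),("sampM",(.719,.007),.012)):
        m=(np.hypot(P[...,0]-x,P[...,1]-y)<r)&(P[...,2]>.022); Q=P[m]
        A=np.c_[Q[:,:2]-[x,y],np.ones(len(Q))]; c=np.linalg.lstsq(A,Q[:,2],rcond=None)[0]
        print(n,nm,len(Q),"grad",np.round(c,3),"dir of descent deg",round(np.degrees(np.arctan2(-c[1],-c[0]))))
    # tray walls: dark brown
    hsv=cv2.cvtColor(s["pixels"],cv2.COLOR_RGB2HSV)
    m=(hsv[...,1]>60)&(P[...,0]>.5)&(P[...,0]<.69)&(abs(P[...,1])<.36)&(P[...,2]<.02)&(s["depth"]>0)
    m[:]=m; k,l,st,c=cv2.connectedComponentsWithStats(m.astype(np.uint8))
    for i in range(1,k):
        if st[i,4]<300: continue
        Q=P[l==i]; r=cv2.minAreaRect((Q[:,:2]*1000).astype(np.float32)); print(n,"tray",st[i,4],np.round(r[0]),np.round(r[1]),round(r[2],1))
P=cloud(a)
for u,v in((172,195),(447,200)): print("bystander",P[v,u])
E
```

```text
top wL 83 grad [0.006 0.779 0.043] dir of descent deg -90
top wR 71 grad [ 0.75  -0.168  0.042] dir of descent deg 167
top sampL 33 grad [0.012 0.096 0.043] dir of descent deg -97
top sampM 25 grad [-0.985 -0.089  0.04 ] dir of descent deg 5
top tray 1377 [632.  -7.] [131. 170.] 6.5
top tray 1329 [ 632. -244.] [125. 172.] 4.0
top tray 1488 [612. 222.] [134. 169.] 8.1
scene wL 98 grad [-0.065  0.822  0.043] dir of descent deg -86
scene wR 35 grad [ 0.826 -0.253  0.046] dir of descent deg 163
scene sampL 58 grad [-0.263 -0.012  0.044] dir of descent deg 3
scene sampM 71 grad [-0.833 -0.092  0.035] dir of descent deg 6
scene tray 1852 [ 630. -240.] [129. 171.] 4.0
scene tray 2064 [632.  -2.] [136. 168.] 6.7
scene tray 2423 [611. 226.] [140. 171.] 8.1
bystander [0.58012778 0.52370496 0.07760807]
bystander [ 0.54392596 -0.51096442  0.0096994 ]
```

Request:
apply_moves(claw=[1,1,1,1,1], travel=[[0.04,-0.026,0],[0.08,-0.052,0],[0.12,-0.078,0],[0.16,-0.104,0],[0.1975,-0.13,0]], turn=[[0,0,-0.039],[0,0,-0.078],[0,0,-0.117],[0,0,-0.156],[0,0,-0.195]], newtons=40)

```text
t: 0.52
tcp_pos: [0.3251, -0.4354, 0.2309]
tool_rot: [0.887, 0.463, 0.0, -0.001]
force: [0.4, -0.4, 0.9]
finger_gap: 0.998
gripper_force: 0.0
```

Request:
apply_moves(claw=[1,1,1,1,1], travel=[[0.05,0.002,0],[0.1,0.004,0],[0.15,0.006,0],[0.2,0.007,0],[0.236,0.008,0]], turn=[[0,0,-0.039],[0,0,-0.078],[0,0,-0.117],[0,0,-0.156],[0,0,-0.195]])

```text
t: 0.93
tcp_pos: [0.4394, -0.2835, 0.231]
tool_rot: [0.705, 0.709, 0.0, -0.001]
force: [0.5, -0.4, -0.4]
finger_gap: 0.999
gripper_force: 0.0
```

```bash
python3 - <<'E'
from h import *
from station import manip
s=manip.snapshot("wrist"); cv2.imwrite("pics/w1.png",s["pixels"][...,::-1]); np.savez("w1.npz",**s)
x=manip.sense(); print(x["tcp_pos"],x["tool_rot"],x["q"],x["t"]); print(-s["R"].T@s["t"],s["R"].round(2))
E
```

```text
[ 0.44139859 -0.27985084  0.23103737] [ 0.70267464  0.71150725  0.00208297 -0.00120524] [-0.78148391  0.39125185  1.68686823  0.00475343  1.06589755 -0.79627959] 0.9833
[ 0.43873986 -0.20209719  0.37302322] [[ 1.    0.01 -0.  ]
 [ 0.01 -0.95  0.32]
 [ 0.   -0.32 -0.95]]
```

View pics/w1.png

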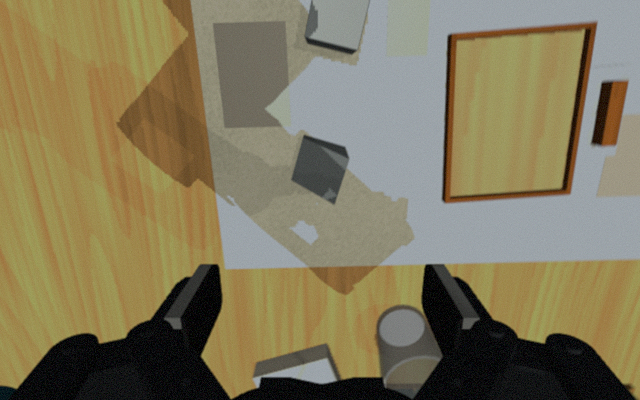

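The wrist view shows the right wedge at (320,168), the bar tray at (520,112) and the cup at about (405,340). The slope fits from both fixed views give middle sample = wedge and left sample = square.

I'll write a planner that does only the arithmetic, and cross-check the wedge from the wrist view.

```bash
cat > plan.py <<'E'
import numpy as np,json,sys,math
# python3 plan.py x y z psi(deg) [...]: from commanded pose in cmd.json, print per-call end shift/turn (5 equal-target rows)
c=json.load(open("cmd.json")); a=[float(v) for v in sys.argv[1:]]
for i in range(0,len(a),4):
    g=np.array(a[i:i+4]); d=g-c
    n=max(1,math.ceil(max(np.linalg.norm(d[:3])/.200,abs(d[3])/35)-1e-6)); st=np.array(c)
    for k in range(1,n+1):
        w=st+d*k/n-c; p=math.radians(c[3]); C,S=math.cos(p),math.sin(p)
        t=[round(v/.8,3) for v in(C*w[0]+S*w[1],S*w[0]-C*w[1],-w[2])]; r=round(-w[3]/180,3)
        rows=max(1,math.ceil(max(np.linalg.norm(w[:3])/.0417,abs(w[3])/7.16)))
        print("travel",t,"turn z",r,"rows",rows)
        t=np.array(t)*.8; c=[c[0]+C*t[0]+S*t[1],c[1]+S*t[0]-C*t[1],c[2]-t[2],c[3]-r*180]
    print(" ->",np.round(c,4))
json.dump(list(map(float,c)),open("cmd.json","w"))
E
echo '[0.439,-0.2862,0.2308,90.0]'>cmd.json
python3 - <<'E'
from h import *
from station import manip
print(manip.sense()["tcp_pos"])
s=load("w1.npz");P=cloud(s)
m=(P[...,2]>.018)&(P[...,2]<.075)&(P[...,0]>.38)&(P[...,0]<.5)&(P[...,1]>-.33)&(P[...,1]<-.24)&(s["depth"]>0)
Q=P[m]; r=cv2.minAreaRect((Q[:,:2]*1000).astype(np.float32)); print(np.round(r[0]),np.round(r[1]),r[2],Q[:,2].max())
A=np.c_[Q[:,:2]-r[0][0]*0,np.ones(len(Q))]
m2=(P[...,0]>.4)&(P[...,0]<.42)&(P[...,1]>-.22)&(P[...,1]<-.2); print("table z",np.median(P[m2][:,2]))
Q=Q[np.hypot(Q[:,0]-r[0][0]/1000,Q[:,1]-r[0][1]/1000)<.018]; A=np.c_[Q[:,:2],np.ones(len(Q))]; c=np.linalg.lstsq(A,Q[:,2],rcond=None)[0]; print(c,np.degrees(np.arctan2(-c[1],-c[0])))
E
python3 plan.py 0.438 -0.286 0.12 164
```

```text
[ 0.44139859 -0.27985084  0.23103737]
[ 435. -286.] [47. 46.] 73.74778747558594 0.06276907530525536
table z -0.00016735848182444535
[ 0.83535586 -0.24508494 -0.39205563] 163.64884612759235
travel [np.float64(0.0), np.float64(-0.0), np.float64(0.046)] turn z -0.137 rows 4
travel [np.float64(0.0), np.float64(-0.001), np.float64(0.046)] turn z -0.137 rows 4
travel [np.float64(0.001), np.float64(0.0), np.float64(0.047)] turn z -0.137 rows 4
 -> [ 4.3770e-01 -2.8600e-01  1.1960e-01  1.6398e+02]
```

Request:
apply_moves(claw=[1,1,1,1,1], travel=[[0,0,0.046],[0,0,0.046],[0,0,0.046],[0,0,0.046],[0,0,0.046]], turn=[[0,0,-0.137],[0,0,-0.137],[0,0,-0.137],[0,0,-0.137],[0,0,-0.137]])

```text
t: 1.4
tcp_pos: [0.4381, -0.2865, 0.1939]
tool_rot: [0.54, 0.841, 0.0, -0.001]
force: [-0.9, -0.2, -0.5]
finger_gap: 0.995
gripper_force: 0.0
```

Request:
apply_moves(claw=[1,1,1,1,1], travel=[[0,-0.001,0.046],[0,-0.001,0.046],[0,-0.001,0.046],[0,-0.001,0.046],[0,-0.001,0.046]], turn=[[0,0,-0.137],[0,0,-0.137],[0,0,-0.137],[0,0,-0.137],[0,0,-0.137]])

```text
t: 1.82
tcp_pos: [0.4375, -0.2871, 0.1574]
tool_rot: [0.349, 0.937, 0.0, -0.0]
force: [-0.3, -0.2, -0.1]
finger_gap: 1.001
gripper_force: 0.0
```

Request:
apply_moves(claw=[1,1,1,1,1], travel=[[0.001,0,0.047],[0.001,0,0.047],[0.001,0,0.047],[0.001,0,0.047],[0.001,0,0.047]], turn=[[0,0,-0.137],[0,0,-0.137],[0,0,-0.137],[0,0,-0.137],[0,0,-0.137]])

```text
t: 2.23
tcp_pos: [0.437, -0.2866, 0.1199]
tool_rot: [0.141, 0.99, 0.0, -0.0]
force: [0.7, -0.8, -0.6]
finger_gap: 1.001
gripper_force: 0.0
```

```bash
python3 - <<'E'
from h import *
from station import manip
s=manip.snapshot("wrist"); cv2.imwrite("pics/w2.png",s["pixels"][...,::-1])
x=manip.sense(); q=x["tool_rot"]; print(x["tcp_pos"],2*np.degrees(np.arctan2(q[1],q[0])),x["t"])
E
python3 plan.py 0.436 -0.286 0.012 164
```

```text
[ 0.43709401 -0.28662514  0.12010293] 163.65684247567154 2.2833
travel [np.float64(0.002), np.float64(-0.001), np.float64(0.134)] turn z -0.0 rows 3
 -> [ 4.3590e-01 -2.8630e-01  1.2400e-02  1.6398e+02]
```

View pics/w2.png

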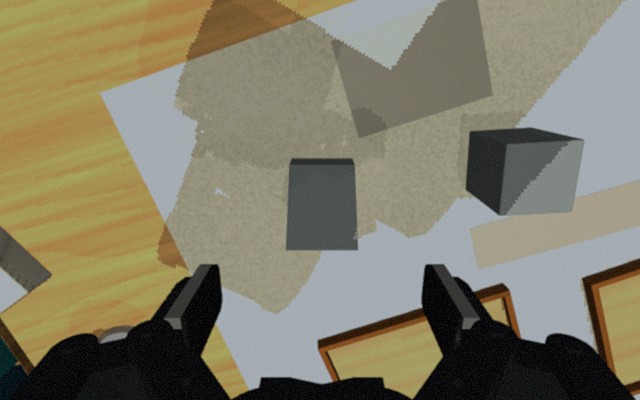

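The wedge sits centred and aligned between the fingers at (322,205). Since the open pads stand farther back, I'll go 10 mm lower than planned.

Request:
apply_moves(claw=[1,1,1,1,1], travel=[[0.002,-0.001,0.05],[0.002,-0.001,0.1],[0.002,-0.001,0.135],[0.002,-0.001,0.147],[0.002,-0.001,0.147]], turn=[[0,0,0],[0,0,0],[0,0,0],[0,0,0],[0,0,0]])

```text
t: 2.7
tcp_pos: [0.4342, -0.2858, 0.0006]
tool_rot: [0.141, 0.99, 0.001, -0.002]
force: [-0.1, -0.5, 0.8]
finger_gap: 0.999
gripper_force: 0.0
```

Request:
apply_moves(claw=[-1,-1,-1,-1,-1], travel=[[0,0,0],[0,0,0],[0,0,0],[0,0,0],[0,0,0]], turn=[[0,0,0],[0,0,0],[0,0,0],[0,0,0],[0,0,0]], newtons=30)

```text
t: 3.12
tcp_pos: [0.4364, -0.2878, 0.0044]
tool_rot: [0.14, 0.99, -0.001, 0.002]
force: [-0.2, 0.2, 6.4]
finger_gap: 0.536
gripper_force: 32.3
```

Request:
apply_moves(claw=[-1,-1,-1,-1,-1], travel=[[0,0,0],[0,0,0],[0,0,0],[0,0,0],[0,0,0]], turn=[[0,0,0],[0,0,0],[0,0,0],[0,0,0],[0,0,0]])

```text
t: 3.53
tcp_pos: [0.4364, -0.2877, 0.0044]
tool_rot: [0.14, 0.99, -0.001, 0.002]
force: [-0.5, 0.1, 6.1]
finger_gap: 0.538
gripper_force: 32.3
```

Gripped at gap 0.538 (46 mm as expected). The fingertips touch the table slightly, so I'll stay about 5 mm higher in future.

```bash
echo '[0.4359,-0.2863,0.002,164.0]'>cmd.json; python3 plan.py 0.436 -0.286 0.11 164  0.6355 -0.0447 0.11 96.5  0.6355 -0.0447 0.018 96.5 | sed 's/np.float64//g'
```

```text
travel [(-0.0), (0.0), (-0.135)] turn z -0.0 rows 3
 -> [ 4.359e-01 -2.863e-01  1.100e-01  1.640e+02]
travel [(-0.078), (0.18), (-0.0)] turn z 0.188 rows 5
travel [(0.034), (0.193), (0.0)] turn z 0.187 rows 5
 -> [ 6.36e-01 -4.47e-02  1.10e-01  9.65e+01]
travel [(0.0), (-0.001), (0.115)] turn z -0.0 rows 3
 -> [ 6.352e-01 -4.480e-02  1.800e-02  9.650e+01]
```

Request:
apply_moves(claw=[-1,-1,-1,-1], travel=[[0,0,-0.04],[0,0,-0.09],[0,0,-0.135],[0,0,-0.135]], turn=[[0,0,0],[0,0,0],[0,0,0],[0,0,0]])

```text
t: 3.87
tcp_pos: [0.4386, -0.2898, 0.1172]
tool_rot: [0.14, 0.99, -0.004, 0.005]
force: [0.5, -0.4, 0.5]
finger_gap: 0.536
gripper_force: 31.6
```

Request:
apply_moves(claw=[-1,-1,-1,-1,-1], travel=[[-0.0156,0.036,0],[-0.0312,0.072,0],[-0.0468,0.108,0],[-0.0624,0.144,0],[-0.078,0.18,0]], turn=[[0,0,0.038],[0,0,0.076],[0,0,0.114],[0,0,0.151],[0,0,0.188]])

```text
t: 4.28
tcp_pos: [0.536, -0.1645, 0.111]
tool_rot: [0.425, 0.905, -0.0, 0.0]
force: [0.1, -0.5, -0.5]
finger_gap: 0.536
gripper_force: 31.6
```

Request:
apply_moves(claw=[-1,-1,-1,-1,-1], travel=[[0.007,0.039,0],[0.014,0.078,0],[0.021,0.117,0],[0.028,0.155,0],[0.034,0.193,0]], turn=[[0,0,0.038],[0,0,0.076],[0,0,0.114],[0,0,0.151],[0,0,0.187]])

```text
t: 4.7
tcp_pos: [0.6365, -0.0439, 0.1108]
tool_rot: [0.669, 0.744, 0.0, 0.0]
force: [0.0, -0.8, -1.1]
finger_gap: 0.535
gripper_force: 31.6
```

```bash
python3 - <<'E'
from h import *
from station import manip
s=manip.snapshot("wrist"); cv2.imwrite("pics/w3.png",s["pixels"][...,::-1])
x=manip.sense(); q=x["tool_rot"]; print(x["tcp_pos"],2*np.degrees(np.arctan2(q[1],q[0])),x["t"],x["finger_gap"])
E
```

```text
[ 0.64102971 -0.03977535  0.11128732] 95.94181787126051 4.75 0.5372610599340215
```

View pics/w3.png

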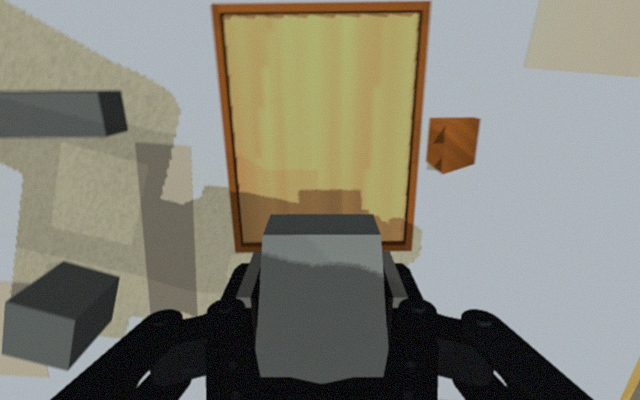

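The held wedge is lined up over the near end of the middle tray, whose sample at (453,145) is visibly a wedge. Lowering.

Request:
apply_moves(claw=[-1,-1,-1,-1,-1], travel=[[0,-0.001,0],[0,-0.001,0.04],[0,-0.001,0.08],[0,-0.001,0.11],[0,-0.001,0.122]], turn=[[0,0,0],[0,0,0],[0,0,0],[0,0,0],[0,0,0]])

```text
t: 5.17
tcp_pos: [0.6315, -0.046, 0.0095]
tool_rot: [0.667, 0.745, -0.002, -0.003]
force: [0.2, 0.9, -0.5]
finger_gap: 0.534
gripper_force: 31.6
```

Request:
apply_moves(claw=[-1,-1,-1], travel=[[0,0,0.002],[0,0,0.004],[0,0,0.004]], turn=[[0,0,0],[0,0,0],[0,0,0]])

```text
t: 5.42
tcp_pos: [0.6359, -0.0464, 0.0109]
tool_rot: [0.667, 0.745, 0.0, 0.001]
force: [0.1, 0.6, 0.1]
finger_gap: 0.534
gripper_force: 31.6
```

Request:
apply_moves(claw=[-1,-1,0.45,0.45,0.45], travel=[[0,0,0.002],[0,0,0.002],[0,0,0.002],[0,0,0.002],[0,0,0.002]], turn=[[0,0,0],[0,0,0],[0,0,0],[0,0,0],[0,0,0]])

```text
t: 5.83
tcp_pos: [0.6356, -0.0458, 0.0087]
tool_rot: [0.667, 0.745, 0.0, 0.0]
force: [0.4, 0.0, -0.3]
finger_gap: 0.724
gripper_force: 0.0
```

Request:
apply_moves(claw=[0.45,0.45,0.45,0.45,0.45], travel=[[0,0,0],[0,0,-0.04],[0,0,-0.08],[0,0,-0.12],[0,0,-0.16]], turn=[[0,0,0],[0,0,0],[0,0,0],[0,0,0],[0,0,0]])

```text
t: 6.25
tcp_pos: [0.6348, -0.0456, 0.1372]
tool_rot: [0.667, 0.745, -0.0, -0.0]
force: [0.4, 0.2, -0.0]
finger_gap: 0.727
gripper_force: 0.0
```

```bash
echo '[0.6352,-0.0448,0.1356,96.5]'>cmd.json; python3 plan.py 0.456 -0.152 0.136 78  0.456 -0.152 0.008 78  | sed 's/np.float64//g'
```

```text
travel [(-0.054), (-0.119), (-0.0)] turn z 0.051 rows 3
travel [(-0.072), (-0.109), (-0.001)] turn z 0.052 rows 3
 -> [ 0.4557 -0.152   0.1364 77.96  ]
travel [(0.0), (0.0), (0.16)] turn z -0.0 rows 4
 -> [ 4.557e-01 -1.520e-01  8.400e-03  7.796e+01]
```

Request:
apply_moves(claw=[1,1,1], travel=[[-0.018,-0.04,0],[-0.036,-0.08,0],[-0.054,-0.119,0]], turn=[[0,0,0.017],[0,0,0.034],[0,0,0.051]])

```text
t: 6.5
tcp_pos: [0.5449, -0.0994, 0.1372]
tool_rot: [0.724, 0.689, 0.0, 0.001]
force: [-0.5, -0.6, 0.7]
finger_gap: 0.998
gripper_force: 0.0
```

Request:
apply_moves(claw=[1,1,1,1,1], travel=[[-0.024,-0.037,-0.001],[-0.048,-0.073,-0.001],[-0.072,-0.109,-0.001],[-0.072,-0.109,-0.001],[-0.072,-0.109,-0.001]], turn=[[0,0,0.017],[0,0,0.034],[0,0,0.052],[0,0,0.052],[0,0,0.052]])

```text
t: 6.92
tcp_pos: [0.4544, -0.1531, 0.1372]
tool_rot: [0.779, 0.627, 0.0, -0.0]
force: [0.3, 0.1, -0.1]
finger_gap: 1.003
gripper_force: 0.0
```

```bash
python3 - <<'E'
from h import *
from station import manip
s=manip.snapshot("wrist"); cv2.imwrite("pics/w4.png",s["pixels"][...,::-1])
x=manip.sense(); q=x["tool_rot"]; print(x["tcp_pos"],2*np.degrees(np.arctan2(q[1],q[0])),x["t"],x["finger_gap"])
P=cloud(s); m=(P[...,2]>.045)&(P[...,2]<.075)&(abs(P[...,0]-.455)<.06)&(abs(P[...,1]+.152)<.06)&(s["depth"]>0)
r=cv2.minAreaRect((P[m][:,:2]*1000).astype(np.float32)); print(r,np.median(P[m][:,2]))
E
```

```text
[ 0.45581263 -0.15304651  0.137245  ] 77.76753966816702 6.9667 0.9971864535526487
((450.9959716796875, -151.7518310546875), (46.40835952758789, 46.294044494628906), 77.49126434326172) 0.05525729115327401
```

View pics/w4.png

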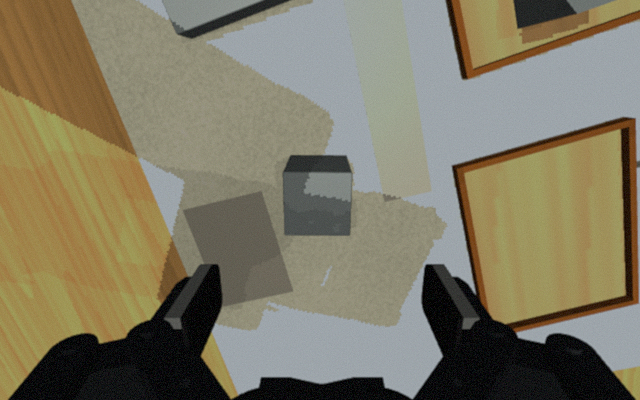

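The square block is centred at about (317,200). The wrist measurement puts it 4 mm closer to the base than the tool, so I'll correct by that and grasp.

Request:
apply_moves(claw=[1,1,1,1,1], travel=[[0,-0.005,0.04],[0,-0.005,0.08],[0,-0.005,0.12],[0,-0.005,0.158],[0,-0.005,0.158]], turn=[[0,0,0],[0,0,0],[0,0,0],[0,0,0],[0,0,0]])

```text
t: 7.38
tcp_pos: [0.4503, -0.1496, 0.0054]
tool_rot: [0.777, 0.629, -0.001, -0.004]
force: [-1.0, -0.0, 0.1]
finger_gap: 0.999
gripper_force: 0.0
```

Request:
apply_moves(claw=[-1,-1,-1,-1,-1], travel=[[0,0,0],[0,0,0],[0,0,0],[0,0,0],[0,0,0]], turn=[[0,0,0],[0,0,0],[0,0,0],[0,0,0],[0,0,0]], newtons=30)

```text
t: 7.8
tcp_pos: [0.4531, -0.1523, 0.0126]
tool_rot: [0.778, 0.628, 0.001, 0.002]
force: [2.2, 1.3, 5.8]
finger_gap: 0.536
gripper_force: 31.6
```

```bash
echo '[0.4518,-0.1512,0.010,78.0]'>cmd.json; python3 plan.py 0.4518 -0.151 0.13 78 0.617 0.1844 0.13 98.1  0.617 0.1844 0.016 98.1  | sed 's/np.float64//g'
```

```text
travel [(0.0), (-0.0), (-0.15)] turn z -0.0 rows 3
 -> [ 0.4518 -0.1512  0.13   78.    ]
travel [(0.227), (0.057), (-0.0)] turn z -0.056 rows 5
travel [(0.213), (0.096), (-0.0)] turn z -0.056 rows 5
 -> [ 0.6166  0.1847  0.13   98.16  ]
travel [(-0.0), (0.0), (0.142)] turn z 0.0 rows 3
 -> [6.166e-01 1.847e-01 1.640e-02 9.816e+01]
```

Request:
apply_moves(claw=[-1,-1,-1,-1], travel=[[0,0,-0.04],[0,0,-0.09],[0,0,-0.135],[0,0,-0.15]], turn=[[0,0,0],[0,0,0],[0,0,0],[0,0,0]])

```text
t: 8.13
tcp_pos: [0.4537, -0.1528, 0.1356]
tool_rot: [0.778, 0.628, 0.002, 0.004]
force: [0.1, -0.2, -1.6]
finger_gap: 0.537
gripper_force: 31.4
```

Request:
apply_moves(claw=[-1,-1,-1,-1,-1], travel=[[0.045,0.011,0],[0.091,0.023,0],[0.136,0.034,0],[0.182,0.046,0],[0.227,0.057,0]], turn=[[0,0,-0.011],[0,0,-0.022],[0,0,-0.034],[0,0,-0.045],[0,0,-0.056]])

```text
t: 8.55
tcp_pos: [0.5351, 0.0178, 0.1319]
tool_rot: [0.719, 0.695, 0.001, 0.001]
force: [-0.6, -0.0, -0.3]
finger_gap: 0.538
gripper_force: 31.4
```

Request:
apply_moves(claw=[-1,-1,-1,-1,-1], travel=[[0.043,0.019,0],[0.085,0.038,0],[0.128,0.058,0],[0.17,0.077,0],[0.213,0.096,0]], turn=[[0,0,-0.011],[0,0,-0.022],[0,0,-0.034],[0,0,-0.045],[0,0,-0.056]])

```text
t: 8.97
tcp_pos: [0.6176, 0.1855, 0.1317]
tool_rot: [0.655, 0.755, 0.0, 0.0]
force: [0.6, 0.2, -0.2]
finger_gap: 0.533
gripper_force: 31.4
```

Request:
apply_moves(claw=[-1,-1], travel=[[0,0,0],[0,0,0]], turn=[[0,0,0],[0,0,0]])

```text
t: 9.13
tcp_pos: [0.6176, 0.1857, 0.1313]
tool_rot: [0.655, 0.756, 0.001, 0.001]
force: [-0.1, -0.8, -0.8]
finger_gap: 0.533
gripper_force: 31.4
```

```bash
python3 - <<'E'
from h import *
from station import manip
s=manip.snapshot("wrist"); cv2.imwrite("pics/w5.png",s["pixels"][...,::-1])
x=manip.sense(); q=x["tool_rot"]; print(x["tcp_pos"],2*np.degrees(np.arctan2(q[1],q[0])),x["t"],x["finger_gap"])
E
```

```text
[0.61669654 0.18421194 0.13101516] 98.08210698936637 9.1833 0.5349368148665966
```

View pics/w5.png

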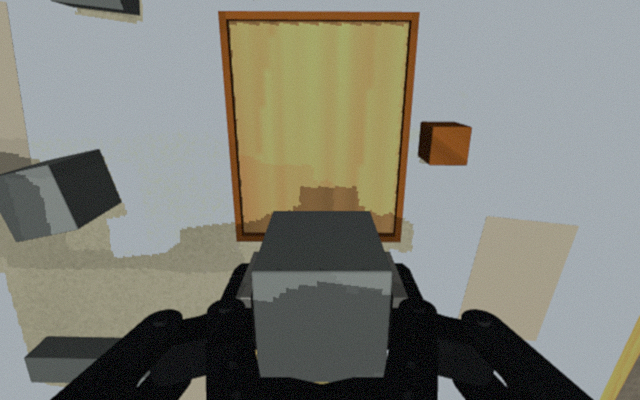

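The block is aligned over the left tray, whose sample at (445,143) is a cube. Placing it, then on to the second square block.

Request:
apply_moves(claw=[-1,-1,-1,-1,-1], travel=[[0,0,0.045],[0,0,0.09],[0,0,0.125],[0,0,0.138],[0,0,0.138]], turn=[[0,0,0],[0,0,0],[0,0,0],[0,0,0],[0,0,0]])

```text
t: 9.6
tcp_pos: [0.6149, 0.1819, 0.0184]
tool_rot: [0.657, 0.754, -0.002, -0.002]
force: [0.1, 0.0, -0.0]
finger_gap: 0.537
gripper_force: 32.0
```

Request:
apply_moves(claw=[-1,-1,-1,0.45,0.45], travel=[[0,0,0.002],[0,0,0.005],[0,0,0.005],[0,0,0.005],[0,0,0.005]], turn=[[0,0,0],[0,0,0],[0,0,0],[0,0,0],[0,0,0]])

```text
t: 10.02
tcp_pos: [0.618, 0.1838, 0.0171]
tool_rot: [0.656, 0.755, 0.001, 0.001]
force: [0.1, 0.4, -0.4]
finger_gap: 0.729
gripper_force: 0.0
```

Request:
apply_moves(claw=[0.45,0.45,0.45,0.45,0.45], travel=[[0,0,0],[0,0,0],[0,0,-0.05],[0,0,-0.1],[0,0,-0.15]], turn=[[0,0,0],[0,0,0],[0,0,0],[0,0,0],[0,0,0]])

```text
t: 10.43
tcp_pos: [0.6165, 0.1837, 0.1361]
tool_rot: [0.656, 0.755, -0.001, -0.001]
force: [0.6, 0.4, -0.4]
finger_gap: 0.725
gripper_force: 0.0
```

```bash
echo '[0.6166,0.1847,0.1356,98.16]'>cmd.json; python3 plan.py 0.428 0.160 0.136 110.5 | sed 's/np.float64//g'
```

```text
travel [(0.003), (-0.238), (-0.001)] turn z -0.069 rows 5
 -> [  0.4278   0.1601   0.1364 110.58  ]
```

Request:
apply_moves(claw=[1,1,1,1,1], travel=[[0.001,-0.048,0],[0.001,-0.096,0],[0.002,-0.144,-0.001],[0.003,-0.192,-0.001],[0.003,-0.238,-0.001]], turn=[[0,0,-0.014],[0,0,-0.028],[0,0,-0.042],[0,0,-0.056],[0,0,-0.069]])

```text
t: 10.85
tcp_pos: [0.4264, 0.1596, 0.1374]
tool_rot: [0.57, 0.822, 0.0, 0.0]
force: [-0.2, 0.7, 0.2]
finger_gap: 1.004
gripper_force: 0.0
```

Request:
apply_moves(claw=[1,1,1], travel=[[0,0,0],[0,0,0],[0,0,0]], turn=[[0,0,0],[0,0,0],[0,0,0]])

```text
t: 11.1
tcp_pos: [0.4298, 0.1599, 0.1375]
tool_rot: [0.571, 0.821, 0.001, 0.001]
force: [0.0, -0.8, -0.0]
finger_gap: 1.001
gripper_force: 0.0
```

```bash
cat > look.py <<'E'
from h import *
from station import manip
import sys
x0,y0,zl=map(float,sys.argv[1:4])
s=manip.snapshot("wrist"); np.savez("last.npz",**s)
x=manip.sense(); q=x["tool_rot"]; print(x["tcp_pos"],2*np.degrees(np.arctan2(q[1],q[0])),x["t"],x["finger_gap"])
P=cloud(s); m=(P[...,2]>zl)&(P[...,2]<.075)&(abs(P[...,0]-x0)<.075)&(abs(P[...,1]-y0)<.06)&(s["depth"]>0)
print(cv2.minAreaRect((P[m][:,:2]*1000).astype(np.float32)),np.percentile(P[m][:,2],[5,50,95]))
E
python3 look.py .43 .16 .045
```

```text
[0.43066279 0.15990132 0.13745999] 110.40627284795004 11.15 1.0016834764469005
((426.979248046875, 161.1009063720703), (46.17458724975586, 46.475013732910156), 20.306983947753906) [0.0535173  0.05523184 0.05630715]
```

Measured at (427,161) mm with a 55 mm top, so it matches. Grasp it.

Request:
apply_moves(claw=[1,1,1,1,1], travel=[[0.001,0,0.04],[0.001,0,0.08],[0.001,0,0.12],[0.001,0,0.158],[0.001,0,0.158]], turn=[[0,0,0],[0,0,0],[0,0,0],[0,0,0],[0,0,0]])

```text
t: 11.57
tcp_pos: [0.4272, 0.16, 0.0051]
tool_rot: [0.571, 0.821, -0.003, -0.003]
force: [-1.2, 0.3, -0.1]
finger_gap: 0.998
gripper_force: 0.0
```

Request:
apply_moves(claw=[-1,-1,-1,-1,-1], travel=[[0,0,0],[0,0,0],[0,0,0],[0,0,0],[0,0,0]], turn=[[0,0,0],[0,0,0],[0,0,0],[0,0,0],[0,0,0]], newtons=30)

```text
t: 11.98
tcp_pos: [0.4297, 0.1606, 0.0125]
tool_rot: [0.571, 0.821, 0.002, 0.002]
force: [0.6, -0.0, 6.4]
finger_gap: 0.531
gripper_force: 31.5
```

Request:
apply_moves(claw=[-1,-1,-1,-1], travel=[[0,0,-0.04],[0,0,-0.09],[0,0,-0.135],[0,0,-0.15]], turn=[[0,0,0],[0,0,0],[0,0,0],[0,0,0]])

```text
t: 12.32
tcp_pos: [0.4305, 0.1608, 0.1355]
tool_rot: [0.57, 0.821, 0.003, 0.003]
force: [-0.2, 0.2, -0.4]
finger_gap: 0.534
gripper_force: 31.6
```

```bash
echo '[0.4275,0.1609,0.130,110.58]'>cmd.json; python3 plan.py 0.606 0.2636 0.13 98.1 | sed 's/np.float64//g'
```

```text
travel [(0.021), (0.127), (-0.0)] turn z 0.035 rows 3
travel [(0.035), (0.124), (-0.0)] turn z 0.034 rows 3
 -> [ 0.6059  0.2639  0.13   98.16  ]
```

Request:
apply_moves(claw=[-1,-1,-1], travel=[[0.007,0.043,0],[0.014,0.085,0],[0.021,0.127,0]], turn=[[0,0,0.012],[0,0,0.024],[0,0,0.035]])

```text
t: 12.57
tcp_pos: [0.5186, 0.2123, 0.1329]
tool_rot: [0.616, 0.788, 0.001, 0.001]
force: [1.1, -1.2, -0.3]
finger_gap: 0.532
gripper_force: 31.6
```

Request:
apply_moves(claw=[-1,-1,-1,-1,-1], travel=[[0.012,0.042,0],[0.024,0.083,0],[0.035,0.124,0],[0.035,0.124,0],[0.035,0.124,0]], turn=[[0,0,0.012],[0,0,0.024],[0,0,0.034],[0,0,0.034],[0,0,0.034]])

```text
t: 12.98
tcp_pos: [0.6081, 0.2637, 0.1314]
tool_rot: [0.656, 0.755, 0.001, 0.001]
force: [-0.7, -0.2, -0.7]
finger_gap: 0.536
gripper_force: 31.7
```

Request:
apply_moves(claw=[-1,-1,-1,-1,-1], travel=[[0,0,0.045],[0,0,0.09],[0,0,0.125],[0,0,0.138],[0,0,0.138]], turn=[[0,0,0],[0,0,0],[0,0,0],[0,0,0],[0,0,0]])

```text
t: 13.4
tcp_pos: [0.6036, 0.2619, 0.0186]
tool_rot: [0.656, 0.755, -0.003, -0.002]
force: [0.2, -0.4, -1.3]
finger_gap: 0.536
gripper_force: 32.2
```

Request:
apply_moves(claw=[-1,-1,-1,0.45,0.45], travel=[[0,0,0.002],[0,0,0.005],[0,0,0.005],[0,0,0.005],[0,0,0.005]], turn=[[0,0,0],[0,0,0],[0,0,0],[0,0,0],[0,0,0]])

```text
t: 13.82
tcp_pos: [0.6076, 0.2631, 0.0172]
tool_rot: [0.656, 0.755, 0.001, 0.001]
force: [-0.7, 1.0, 0.4]
finger_gap: 0.721
gripper_force: 0.0
```

Request:
apply_moves(claw=[0.45,0.45,0.45,0.45,0.45], travel=[[0,0,0],[0,0,0],[0,0,-0.05],[0,0,-0.1],[0,0,-0.15]], turn=[[0,0,0],[0,0,0],[0,0,0],[0,0,0],[0,0,0]])

```text
t: 14.23
tcp_pos: [0.6061, 0.2627, 0.1361]
tool_rot: [0.656, 0.755, -0.001, -0.001]
force: [1.4, 0.4, 0.6]
finger_gap: 0.722
gripper_force: 0.0
```

```bash
echo '[0.6059,0.2639,0.1356,98.16]'>cmd.json; python3 plan.py 0.452 0.312 0.13 91 | sed 's/np.float64//g'
```

```text
travel [(0.087), (-0.182), (0.007)] turn z 0.04 rows 4
 -> [ 0.4519  0.3121  0.13   90.96  ]
```

Request:
apply_moves(claw=[1,1,1,1,1], travel=[[0.022,-0.046,0.002],[0.044,-0.091,0.004],[0.066,-0.137,0.006],[0.087,-0.182,0.007],[0.087,-0.182,0.007]], turn=[[0,0,0.01],[0,0,0.02],[0,0,0.03],[0,0,0.04],[0,0,0.04]])

```text
t: 14.65
tcp_pos: [0.443, 0.3117, 0.1299]
tool_rot: [0.701, 0.713, -0.005, -0.003]
force: [-0.4, -1.4, -0.2]
finger_gap: 1.001
gripper_force: 0.0
```

```bash
python3 look.py .453 .312 .018; python3 -c "
from h import *
cv2.imwrite('pics/w6.png',load('last.npz')['pixels'][...,::-1])"
```

```text
[0.44792022 0.31200297 0.13046206] 91.02782328126708 14.7 0.9982435352769446
((450.2174987792969, 312.3522644042969), (46.04535675048828, 46.76014709472656), 1.7753548622131348) [0.0231136  0.04399378 0.05975521]
```

View pics/w6.png

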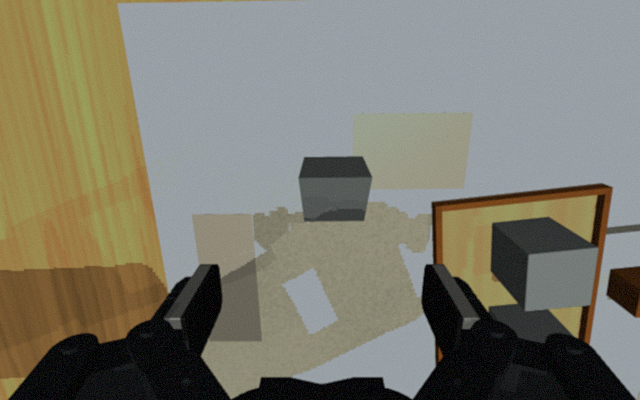

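The wedge is between the fingers at (335,195), and both squares stand in the left tray. Grasp the second wedge.

Request:
apply_moves(claw=[1,1,1,1,1], travel=[[0,-0.002,0.04],[0,-0.002,0.08],[0,-0.002,0.12],[0,-0.002,0.155],[0,-0.002,0.155]], turn=[[0,0,0],[0,0,0],[0,0,0],[0,0,0],[0,0,0]])

```text
t: 15.12
tcp_pos: [0.4499, 0.3101, 0.0018]
tool_rot: [0.702, 0.712, -0.004, -0.001]
force: [-0.1, 0.2, -0.1]
finger_gap: 0.996
gripper_force: 0.0
```

Request:
apply_moves(claw=[-1,-1,-1,-1,-1], travel=[[0,0,0],[0,0,0],[0,0,0],[0,0,0],[0,0,0]], turn=[[0,0,0],[0,0,0],[0,0,0],[0,0,0],[0,0,0]], newtons=30)

```text
t: 15.53
tcp_pos: [0.4531, 0.3122, 0.0086]
tool_rot: [0.702, 0.712, 0.002, 0.001]
force: [1.1, -0.3, 5.4]
finger_gap: 0.533
gripper_force: 32.2
```

Request:
apply_moves(claw=[-1,-1,-1,-1], travel=[[0,0,-0.04],[0,0,-0.09],[0,0,-0.135],[0,0,-0.155]], turn=[[0,0,0],[0,0,0],[0,0,0],[0,0,0]])

```text
t: 15.87
tcp_pos: [0.4536, 0.3127, 0.1356]
tool_rot: [0.702, 0.712, 0.004, 0.002]
force: [1.5, -0.0, -0.6]
finger_gap: 0.536
gripper_force: 31.6
```

```bash
echo '[0.4503,0.3121,0.130,90.96]'>cmd.json; python3 plan.py 0.6265 0.0347 0.13 96.5 | sed 's/np.float64//g'
```

```text
travel [(-0.175), (0.107), (-0.0)] turn z -0.015 rows 4
travel [(-0.18), (0.099), (-0.0)] turn z -0.016 rows 4
 -> [6.265e-01 3.490e-02 1.300e-01 9.654e+01]
```

Request:
apply_moves(claw=[-1,-1,-1,-1,-1], travel=[[-0.035,0.021,0],[-0.07,0.043,0],[-0.105,0.064,0],[-0.14,0.086,0],[-0.175,0.107,0]], turn=[[0,0,-0.003],[0,0,-0.006],[0,0,-0.009],[0,0,-0.012],[0,0,-0.015]])

```text
t: 16.28
tcp_pos: [0.5398, 0.1716, 0.1317]
tool_rot: [0.685, 0.729, 0.001, 0.001]
force: [0.3, 0.7, -0.0]
finger_gap: 0.532
gripper_force: 31.7
```

Request:
apply_moves(claw=[-1,-1,-1,-1,-1], travel=[[-0.036,0.02,0],[-0.072,0.04,0],[-0.108,0.06,0],[-0.144,0.08,0],[-0.18,0.099,0]], turn=[[0,0,-0.003],[0,0,-0.006],[0,0,-0.01],[0,0,-0.013],[0,0,-0.016]])

```text
t: 16.7
tcp_pos: [0.6275, 0.0324, 0.1315]
tool_rot: [0.667, 0.745, 0.0, 0.0]
force: [1.1, 1.3, -0.3]
finger_gap: 0.534
gripper_force: 31.6
```

Request:
apply_moves(claw=[-1,-1,-1], travel=[[0,0,0],[0,0,0],[0,0,0]], turn=[[0,0,0],[0,0,0],[0,0,0]])

```text
t: 16.95
tcp_pos: [0.626, 0.0342, 0.1308]
tool_rot: [0.667, 0.745, -0.0, -0.0]
force: [-0.3, 0.2, -1.6]
finger_gap: 0.533
gripper_force: 31.6
```

```bash
python3 look.py .635 -.045 .03; python3 -c "
from h import *
cv2.imwrite('pics/w7.png',load('last.npz')['pixels'][...,::-1])"
```

```text
[0.62567549 0.03478623 0.13071078] 96.40714548329647 17.0 0.5363481597572426
((669.2141723632812, -35.37184524536133), (126.53643798828125, 33.19557189941406), 40.73057556152344) [0.03642397 0.05972137 0.0649096 ]
```

Request:
apply_moves(claw=[-1,-1,-1,-1,-1], travel=[[0,0,0.045],[0,0,0.09],[0,0,0.125],[0,0,0.142],[0,0,0.142]], turn=[[0,0,0],[0,0,0],[0,0,0],[0,0,0],[0,0,0]])

```text
t: 17.42
tcp_pos: [0.6243, 0.0355, 0.0145]
tool_rot: [0.666, 0.746, -0.002, -0.002]
force: [-0.2, 0.1, -1.1]
finger_gap: 0.535
gripper_force: 32.1
```

Request:
apply_moves(claw=[-1,-1,-1,0.45,0.45], travel=[[0,0,0.002],[0,0,0.006],[0,0,0.006],[0,0,0.006],[0,0,0.006]], turn=[[0,0,0],[0,0,0],[0,0,0],[0,0,0],[0,0,0]])

```text
t: 17.83
tcp_pos: [0.6276, 0.0338, 0.0133]
tool_rot: [0.667, 0.745, 0.001, 0.001]
force: [-0.7, -0.7, 0.7]
finger_gap: 0.729
gripper_force: 0.0
```

Request:
apply_moves(claw=[0.45,0.45,0.45,0.45,0.45], travel=[[0,0,0],[0,0,0],[0,0,-0.05],[0,0,-0.1],[0,0,-0.15]], turn=[[0,0,0],[0,0,0],[0,0,0],[0,0,0],[0,0,0]])

```text
t: 18.25
tcp_pos: [0.626, 0.0339, 0.1322]
tool_rot: [0.667, 0.745, -0.001, -0.001]
force: [1.2, -0.1, -0.8]
finger_gap: 0.723
gripper_force: 0.0
```

```bash
echo '[0.6265,0.0349,0.1316,96.54]'>cmd.json; python3 plan.py 0.439 -0.006 0.13 187 | sed 's/np.float64//g'
```

```text
travel [(-0.008), (-0.08), (0.001)] turn z -0.168 rows 5
travel [(0.033), (-0.072), (0.0)] turn z -0.167 rows 5
travel [(0.065), (-0.047), (0.001)] turn z -0.168 rows 5
 -> [ 4.3910e-01 -6.2000e-03  1.3000e-01  1.8708e+02]
```

Request:
apply_moves(claw=[0.45,0.45,0.45,0.45,0.45], travel=[[-0.002,-0.016,0],[-0.003,-0.032,0],[-0.005,-0.048,0],[-0.006,-0.064,0.001],[-0.008,-0.08,0.001]], turn=[[0,0,-0.034],[0,0,-0.067],[0,0,-0.101],[0,0,-0.134],[0,0,-0.168]])

```text
t: 18.67
tcp_pos: [0.5633, 0.0204, 0.1317]
tool_rot: [0.447, 0.895, 0.0, 0.0]
force: [-0.5, -1.6, 0.8]
finger_gap: 0.725
gripper_force: 0.0
```

Request:
apply_moves(claw=[0.45,0.45,0.45,0.45,0.45], travel=[[0.007,-0.014,0],[0.013,-0.029,0],[0.02,-0.043,0],[0.026,-0.058,0],[0.033,-0.072,0]], turn=[[0,0,-0.033],[0,0,-0.067],[0,0,-0.1],[0,0,-0.134],[0,0,-0.167]])

```text
t: 19.08
tcp_pos: [0.5015, 0.007, 0.1316]
tool_rot: [0.2, 0.98, -0.0, 0.0]
force: [-0.3, 0.7, 0.0]
finger_gap: 0.724
gripper_force: 0.0
```

Request:
apply_moves(claw=[0.45,0.45,0.45,0.45,0.45], travel=[[0.013,-0.009,0],[0.026,-0.019,0],[0.039,-0.028,0],[0.052,-0.038,0.001],[0.065,-0.047,0.001]], turn=[[0,0,-0.034],[0,0,-0.067],[0,0,-0.101],[0,0,-0.134],[0,0,-0.168]])

```text
t: 19.5
tcp_pos: [0.4388, -0.0069, 0.1308]
tool_rot: [-0.063, 0.998, -0.0, 0.0]
force: [0.2, -0.2, -0.4]
finger_gap: 0.724
gripper_force: 0.0
```

Request:
apply_moves(claw=[0.45,0.45], travel=[[0,0,0],[0,0,0]], turn=[[0,0,0],[0,0,0]])

```text
t: 19.67
tcp_pos: [0.4394, -0.0068, 0.1308]
tool_rot: [-0.059, 0.998, -0.0, 0.0]
force: [0.2, 0.2, -0.1]
finger_gap: 0.727
gripper_force: 0.0
```

```bash
python3 look.py .44 -.006 .018; python3 -c "
from h import *
cv2.imwrite('pics/w8.png',load('last.npz')['pixels'][...,::-1])"
```

```text
[ 0.44033383 -0.00693895  0.13085483] 186.74384776990138 19.7167 0.7301734181299843
((436.8502502441406, -5.98900032043457), (109.849853515625, 28.106243133544922), 6.686032772064209) [0.02606546 0.02723113 0.02830092]
```

View pics/w8.png

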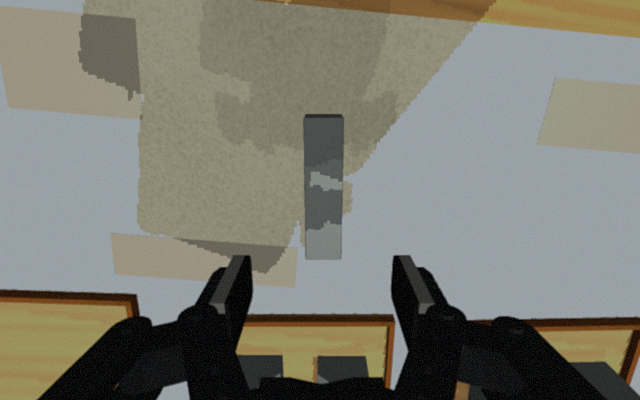

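The batten is centred between the fingers at (323,190) and measures 110 x 28 mm with a 27 mm top. Grasp it.

Request:
apply_moves(claw=[0.45,0.45,0.45,0.45,0.45], travel=[[0.003,0,0.04],[0.003,0,0.08],[0.003,0,0.12],[0.003,0,0.147],[0.003,0,0.156]], turn=[[0,0,0],[0,0,0],[0,0,0],[0,0,0],[0,0,0]])

```text
t: 20.13
tcp_pos: [0.4371, -0.0068, 0.0029]
tool_rot: [-0.059, 0.998, 0.0, -0.001]
force: [-0.2, 0.3, -0.1]
finger_gap: 0.724
gripper_force: 0.0
```

Request:
apply_moves(claw=[-1,-1,-1,-1,-1], travel=[[0,0,0],[0,0,0],[0,0,0],[0,0,0],[0,0,0]], turn=[[0,0,0],[0,0,0],[0,0,0],[0,0,0],[0,0,0]], newtons=30)

```text
t: 20.55
tcp_pos: [0.4378, -0.0071, 0.0069]
tool_rot: [-0.06, 0.998, -0.0, 0.001]
force: [0.9, 0.3, 0.5]
finger_gap: 0.321
gripper_force: 30.1
```

Request:
apply_moves(claw=[-1,-1,-1,-1], travel=[[0,0,-0.04],[0,0,-0.09],[0,0,-0.135],[0,0,-0.156]], turn=[[0,0,0],[0,0,0],[0,0,0],[0,0,0]])

```text
t: 20.88
tcp_pos: [0.4384, -0.0072, 0.1345]
tool_rot: [-0.06, 0.998, -0.001, 0.003]
force: [0.6, 0.4, -0.5]
finger_gap: 0.32
gripper_force: 30.0
```

```bash
echo '[0.4367,-0.0065,0.130,187.08]'>cmd.json; python3 plan.py 0.631 -0.242 0.13 94 | sed 's/np.float64//g'
```

```text
travel [(-0.068), (-0.107), (-0.0)] turn z 0.172 rows 5
travel [(-0.114), (-0.057), (-0.0)] turn z 0.173 rows 5
travel [(-0.127), (0.01), (-0.0)] turn z 0.172 rows 5
 -> [ 0.631 -0.242  0.13  94.02 ]
```

Request:
apply_moves(claw=[-1,-1,-1,-1,-1], travel=[[-0.014,-0.021,0],[-0.027,-0.043,0],[-0.041,-0.064,0],[-0.054,-0.086,0],[-0.068,-0.107,0]], turn=[[0,0,0.034],[0,0,0.069],[0,0,0.103],[0,0,0.138],[0,0,0.172]])

```text
t: 21.3
tcp_pos: [0.5016, -0.0861, 0.1316]
tool_rot: [0.211, 0.977, -0.0, 0.001]
force: [0.5, 0.1, -0.7]
finger_gap: 0.322
gripper_force: 30.0
```

Request:
apply_moves(claw=[-1,-1,-1,-1,-1], travel=[[-0.023,-0.011,0],[-0.046,-0.023,0],[-0.068,-0.034,0],[-0.091,-0.046,0],[-0.114,-0.057,0]], turn=[[0,0,0.035],[0,0,0.069],[0,0,0.104],[0,0,0.138],[0,0,0.173]])

```text
t: 21.72
tcp_pos: [0.5662, -0.1649, 0.1314]
tool_rot: [0.466, 0.885, -0.0, 0.0]
force: [0.6, 0.1, -0.4]
finger_gap: 0.321
gripper_force: 30.0
```

Request:
apply_moves(claw=[-1,-1,-1,-1,-1], travel=[[-0.025,0.002,0],[-0.051,0.004,0],[-0.076,0.006,0],[-0.102,0.008,0],[-0.127,0.01,0]], turn=[[0,0,0.034],[0,0,0.069],[0,0,0.103],[0,0,0.138],[0,0,0.172]])

```text
t: 22.13
tcp_pos: [0.6308, -0.2437, 0.1313]
tool_rot: [0.685, 0.729, 0.0, 0.0]
force: [0.3, -0.5, -1.1]
finger_gap: 0.319
gripper_force: 30.0
```

Request:
apply_moves(claw=[-1,-1,-1], travel=[[0,0,0],[0,0,0],[0,0,0]], turn=[[0,0,0],[0,0,0],[0,0,0]])

```text
t: 22.38
tcp_pos: [0.6294, -0.242, 0.1306]
tool_rot: [0.682, 0.731, -0.0, -0.001]
force: [0.1, -0.0, -0.5]
finger_gap: 0.325
gripper_force: 30.0
```

```bash
python3 look.py .63 -.24 .03; python3 -c "
from h import *
cv2.imwrite('pics/w9.png',load('last.npz')['pixels'][...,::-1])"
```

```text
[ 0.62931437 -0.2417448   0.130523  ] 93.94426593090523 22.4333 0.3218145941719116Traceback (most recent call last):
  File "look.py", line 8, in <module>
    print(cv2.minAreaRect((P[m][:,:2]*1000).astype(np.float32)),np.percentile(P[m][:,2],[5,50,95]))
                                                                ~~~~~~~~~~~~~^^^^^^^^^^^^^^^^^^^^^
    return _quantile_unchecked(
        a, q, axis, out, overwrite_input, method, keepdims, weights)
    return _ureduce(a,
                    func=_quantile_ureduce_func,
    ...<5 lines>...
                    overwrite_input=overwrite_input,
                    method=method)
    r = func(a, **kwargs)
    result = _quantile(arr,
                       quantiles=q,
    ...<2 lines>...
                       out=out,
                       weights=wgt)
    slices_having_nans = np.isnan(arr[-1, ...])
                                  ~~~^^^^^^^^^
IndexError: index -1 is out of bounds for axis 0 with size 0
```

View pics/w9.png

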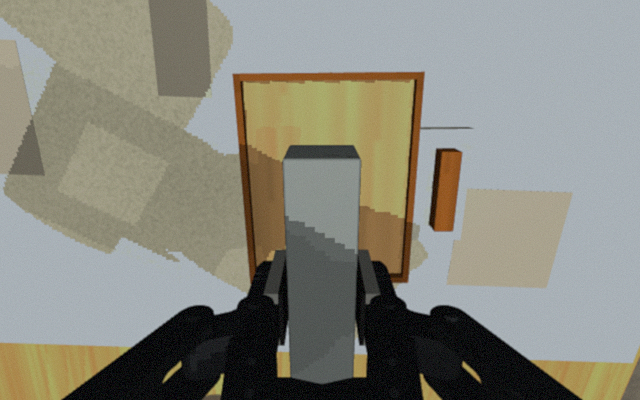

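The batten is aligned with the bar tray (bar sample at 446,190). Placing it.

Request:
apply_moves(claw=[-1,-1,-1,-1,-1], travel=[[0,0,0.045],[0,0,0.09],[0,0,0.125],[0,0,0.143],[0,0,0.143]], turn=[[0,0,0],[0,0,0],[0,0,0],[0,0,0],[0,0,0]])

```text
t: 22.85
tcp_pos: [0.628, -0.2409, 0.0129]
tool_rot: [0.682, 0.731, -0.001, -0.003]
force: [-0.1, 0.5, -0.6]
finger_gap: 0.323
gripper_force: 30.3
```

Request:
apply_moves(claw=[-1,-1,-1,0.1,0.1], travel=[[0,0,0.002],[0,0,0.006],[0,0,0.006],[0,0,0.006],[0,0,0.006]], turn=[[0,0,0],[0,0,0],[0,0,0],[0,0,0],[0,0,0]])

```text
t: 23.27
tcp_pos: [0.6313, -0.2434, 0.0127]
tool_rot: [0.683, 0.731, 0.0, 0.001]
force: [-0.1, -0.2, 0.5]
finger_gap: 0.551
gripper_force: 0.0
```

Request:
apply_moves(claw=[0.1,0.1,0.1,0.1,0.1], travel=[[0,0,0],[0,0,0],[0,0,-0.05],[0,0,-0.1],[0,0,-0.15]], turn=[[0,0,0],[0,0,0],[0,0,0],[0,0,0],[0,0,0]])

```text
t: 23.68
tcp_pos: [0.6297, -0.2427, 0.1313]
tool_rot: [0.683, 0.73, -0.0, -0.002]
force: [0.3, -0.3, 0.2]
finger_gap: 0.548
gripper_force: 0.0
```

Request:
apply_moves(claw=[0.1,0.1,0.1,0.1,0.1], travel=[[0,-0.05,-0.02],[0,-0.1,-0.04],[0,-0.15,-0.06],[0,-0.18,-0.07],[0,-0.18,-0.07]], turn=[[0,0,0],[0,0,0],[0,0,0],[0,0,0],[0,0,0]])

```text
t: 24.1
tcp_pos: [0.4821, -0.2521, 0.1894]
tool_rot: [0.684, 0.73, -0.001, -0.001]
force: [0.2, 0.2, 0.1]
finger_gap: 0.547
gripper_force: 0.0
```

```bash
python3 - <<'E'
from h import *
from station import manip
for n in("top","scene"):
    s=manip.snapshot(n); P=cloud(s)
    m=((P[...,2]>.021)&(P[...,2]<.12)&(P[...,0]>.53)&(P[...,0]<.68)&(abs(P[...,1])<.36)&(s["depth"]>0)).astype(np.uint8)
    k,l,st,c=cv2.connectedComponentsWithStats(m)
    for i in range(1,k):
        if st[i,4]<15: continue
        Q=P[l==i]; r=cv2.minAreaRect((Q[:,:2]*1000).astype(np.float32))
        print(n,st[i,4],"z95 %.3f"%np.percentile(Q[:,2],95),np.round(r[0]),np.round(r[1]),round(r[2],1))
    if n=="scene": cv2.imwrite("pics/end.png",np.clip(cv2.resize(s["pixels"][120:320,140:520],None,fx=2,fy=2,interpolation=cv2.INTER_CUBIC)[...,::-1]*1.3,0,255).astype(np.uint8))
E
```

```text
top 155 z95 0.064 [639. -45.] [46. 45.] 5.6
top 222 z95 0.041 [ 634. -243.] [ 29. 110.] 4.2
top 156 z95 0.064 [630.  34.] [45. 46.] 5.9
top 175 z95 0.068 [621. 182.] [48. 47.] 6.1
top 176 z95 0.068 [610. 263.] [48. 46.] 8.4
scene 345 z95 0.037 [ 631. -243.] [ 32. 113.] 2.8
scene 333 z95 0.065 [636. -45.] [49. 47.] 6.0
scene 287 z95 0.065 [629.  34.] [50. 47.] 6.6
scene 348 z95 0.064 [619. 183.] [48. 46.] 7.6
scene 363 z95 0.064 [608. 264.] [49. 46.] 8.3
```

View pics/end.png

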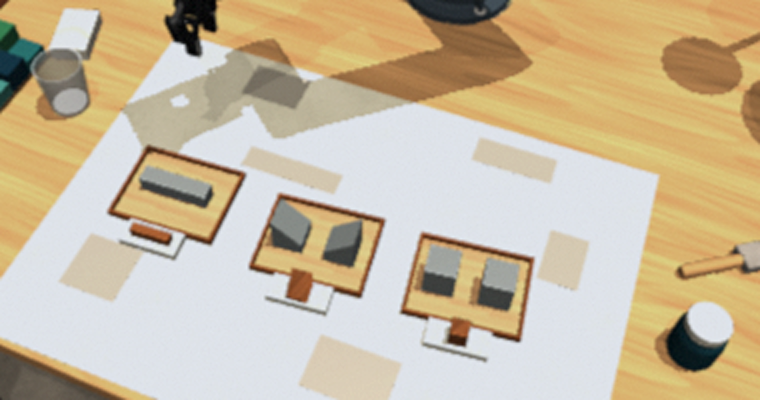

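All five pieces sit flat and square in the right trays: the batten at (176,185), wedges at (290,225) and (343,243), squares at (440,268) and (498,283). Heights are 4 mm above where they stood on the table, and the jar and cup are still standing.

```bash
python3 -c "
from station import manip
print(manip.sign_off())"
```

```text
the job is handed in; nothing more can be done
None
```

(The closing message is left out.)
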